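# Dispense one knot plug and push it into the green bay

### The arm

A 6-joint arm with a two-finger parallel gripper is mounted at the origin on the work surface. World frame = base frame: x ahead of the robot, y to its left, z up, the work surface at z = 0. Lengths are in mm, angles in rad, forces in N, time in s.
With the tool pointing down it reaches from about 300 to 1000 mm from the base axis. Payload 5.1 kg.
Tool frame: the origin (TCP) lies at the very end of the fingers, on their centre line; the grasp point (between the pads) lies 19 mm behind it; z points along the fingers, y is the direction in which the jaws open and shut (so a half turn about z gives the same grasp; the last joint's range is limited). The gripper opens to 95 mm and grips with 3 to 60 N. Pads are 20 mm wide; open, the fingers measure 119 mm over their backs; the gripper's body (75 mm by 180 mm) begins 59 mm behind the grasp point.
Start: joints at [-1.398, 0.124, 1.65, -0, 1.367, -0.083], TCP at [164.43, -628.846, 214.656] pointing down, gripper open.
Joint ranges: [-2.61, 2.61], [-1.02, 2.33], [0.03, 2.71], [-1.35, 4.49], [0.32, 2.68], [-2.91, 2.91]. Speed limits (rad/s): [2.57, 2.57, 3.14, 3.14, 3.14, 3.14].

### API

Orientations are given as a rotation vector (axis times angle).
In Python, from rig import move_pose, movel, goto_joints, move_gripper, pause, solve_ik, sense, get_image, camera_params, IKError, job_done gives the robot as it stands. Calls block until the motion is done:
- move_pose(position, orientation): joint-space move of the TCP to a pose.
- movel(position, attitude=None, feed=150): straight line of the TCP; attitude=None keeps the orientation; feed is the mean speed in mm/s.
- goto_joints(angles): joint-space move.
- move_gripper(opening, squeeze=None): opening from 0.0 (shut) to 1.0 (fully open); squeeze is the grip in N (None keeps the last); returns when the fingers have stopped.
- pause(seconds).
- solve_ik(position, orientation): joint angles nearest the present ones, or None.
- sense(): the state.
- get_image(name): name is "scene" or "top" or "wrist"; returns (picture, depth): 384x512x3 uint8, red, green, blue; 384x512 float32, mm along the optical axis (not along the pixel's ray), 0 where there is no reading.
- camera_params(name): a dict with "K" (3x3 intrinsics, pixels), "extrinsics" (4x4, takes a point from world to camera coordinates). Camera axes: x right, y down, z forward; pixel columns grow to the right and rows downward; lengths in mm; the calibration is good to about 2 mm. The wrist camera is an equidistant fisheye: a pixel r from the principal point sees the ray r / f radians off the axis. A picture is of the moment at which its call begins: read the wrist's pose just before it. camera_params takes no time and is no camera call; for the wrist camera it gives the pose at the moment of the call.
A pose or a line that the arm cannot do raises IKError and nothing moves.
- job_done(): hands the job in, once; it reports no verdict.
The state is a dict: "time": time; "joint_positions": joint angles; "qvel": joint speeds; "effort": joint torques, N m; "position": TCP position; "eef_rot": TCP orientation; "force": force on the tool from outside, world axes, zero at the start; "torque": the same for the moment, N m; "width": opening from 0.0 (shut) to 1.0 (fully open).
Only numpy, scipy, OpenCV 4.12 (cv2) and the standard library are available. Lean on these libraries where they do the work, as an engineer would, in place of code of your own. Each camera call takes 0.05 s, during which the arm holds its last target.

### The job

On the joiner's bench, press the red plunger of the plug dispenser all the way down once and let it spring back up, so that a single wooden plug comes out of the slot. Then push that plug sideways along the plate with the fingers, without lifting it, until it lies wholly on the green patch. Leave the other plugs in the magazine, and do not disturb the glue bottle, the sanding block and the tape measure.

Things in the scene. Friction and masses are not known exactly. Their poses are not given: they have to be found in the camera images.
- dispenser: Fixed. Origin on the bench under its magazine's axis; x points out of the outlet, z up. Grey plate 6 mm thick: 100 mm wide (y) from x = -130 to 20 mm, 296 mm wide from x = 20 to 118. Magazine: pale square chimney, open above, x and y -26 to 26 mm, top 66 mm over the bench, slot 15 mm high in its +x wall. Green housing x -118 to -28, 60 wide, top 66 mm, red plunger at x = -78, y = 0.
- outlet (a point): Point on the plate (z = 6 mm) 64 mm ahead of the dispenser's origin along its x, about where the centre of the ejected plug comes to rest (some mm further after a fast press). A full press drives a hidden pusher 65 mm forward, which slides the lowest plug out along the plate; as the plunger comes up the pusher goes back and the next plug drops.
- bay_left (a point): Floor centre (z = 6 mm) of the bay at the dispenser's x = 68, y = +98 mm. The bay is 76 mm square, open towards the outlet (mouth at y = +60), with brown fences 8 mm thick and 12 mm high (tops 18 mm over the bench) on its other three sides. The fence at +x (inner face x = 106) runs on past the outlet to the other bay and keeps plugs on the plate.
- bay_right (a point): Floor centre (z = 6 mm) of the other bay, the mirror image: x = 68, y = -98 mm, mouth at y = -60 mm, same size and fences.
- plunger (a joint): Travel of the plunger, m: 0 up, grows as it is pressed down, 0.026 at its hard stop. A spring resists with about 3 N at the top and 7 N at the bottom, more when pressed fast; it comes back up by itself when released.
- plunger_top (a point): Centre of the flat top of the plunger's red cap (a disc 34 mm in diameter, 14 mm thick); 112 mm above the bench when up, 86 mm when fully down.
- plug_a: The lowest plug in the magazine, the one that comes out: round wooden knot plug, a solid disc 40 mm in diameter and 12 mm thick, 10 to 25 g, origin at the centre of its underside, z along its axis; it starts on the 6 mm plate at the dispenser's origin.
- plug_b: The next plug, lying on the lowest one: round wooden knot plug, a solid disc 40 mm in diameter and 12 mm thick, 10 to 25 g, origin at the centre of its underside, z along its axis; it drops to the plate when the plunger returns.
- plug_c: The third plug of the stack: round wooden knot plug, a solid disc 40 mm in diameter and 12 mm thick, 10 to 25 g, origin at the centre of its underside, z along its axis.
- plug_d: The top plug of the stack: round wooden knot plug, a solid disc 40 mm in diameter and 12 mm thick, 10 to 25 g, origin at the centre of its underside, z along its axis.
- green_patch: Green square patch, 76 by 76 mm, flat on the plate (z = 6 mm), that fills the floor of one of the two bays, left or right by chance. Origin at its centre, axes parallel to the dispenser's.
- red_patch: Red square patch, 76 by 76 mm, on the floor of the other bay. Origin at its centre, axes parallel to the dispenser's.
- glue_bottle: White glue bottle, 52 mm in diameter and 130 mm tall, standing loose beside the dispenser's housing; origin at the centre of its foot.
- sanding_block: Cork sanding block, 85 by 50 by 35 mm, loose on the bench on the housing's other side; origin at the centre of its underside.
- tape_measure: Yellow tape measure, 40 by 70 by 58 mm, standing loose on the bench beyond the front fence; origin at the centre of its underside.
There are look-alikes about, which are no part of the job. Leave any turquoise or yellow look-alike of the plug_d alone.

How it is judged (in metres and radians):
On the way, in this order (a step that is already met when the one before it is completed fails the run):
1. the plunger is pressed all the way down (value of joint plunger above 0.022 m), for 0.05 s.
2. one plug lies outside the slot and the plunger is back up (x of plug_a in the frame of dispenser above 0.04 m and value of joint plunger below 0.004 m), for 0.1 s.
At the end, for the whole second after the job is handed in: The ejected plug lies flat and at rest on the plate with its centre within 20 mm of the green patch's centre along each of the patch's axes, the plunger is up (under 4 mm), and the other three plugs are still in the magazine (within 8 mm of its axis) (x of plug_a in the frame of green_patch between -0.02 and 0.02 m and y of plug_a in the frame of green_patch between -0.02 and 0.02 m and height (world z) of plug_a below 0.009 m and angle between plug_a's own z axis and vertical below 0.1 rad and linear speed of plug_a below 0.01 m/s and value of joint plunger below 0.004 m and horizontal distance between each of plug_b, plug_c, plug_d and dispenser below 0.008 m); the robot touches nothing.
It fails at once if the ejected plug is lifted more than 10 mm off the plate (height (world z) of plug_a above 0.016 m).
It fails at once if the plunger is pressed a second time after the next plug has dropped (height (world z) of plug_b below 0.0085 m and value of joint plunger above 0.008 m).
It fails at once if another plug leaves the magazine (horizontal distance between any of plug_b, plug_c, plug_d and dispenser above 0.015 m).
It fails at once if the glue bottle, sanding block or tape measure is moved more than 15 mm or tipped (distance of any of glue_bottle, sanding_block, tape_measure from where it was at the start of the episode above 0.015 m or angle between any of glue_bottle, sanding_block, tape_measure's own z axis and vertical above 0.3 rad).
It also fails if it takes over 48 s, if anything falls off the work surface, if the arm or the gripper's body presses on something with over 40 N, if the wrist force passes 120 N, or if a joint passes its speed limit or range.

## Working session

There is one attempt and no reset: what is moved stays moved. The work goes in short steps, each a Python script; the robot and the scene stay as the last script left them, time stands still between calls to the robot, and variables do not carry over. Pictures are saved under pics/ and viewed, and the job is handed in when it is done.

```bash
ls; mkdir -p pics
python3 - <<'E'
from rig import *
import cv2,numpy as np
for n in("scene","top"):
    p,d=get_image(n); cv2.imwrite(f"pics/{n}0.png",p[:,:,::-1]); np.save(f"{n}0.npy",d); cv2.imwrite
    c=camera_params(n); print(n,np.round(c["K"],1).tolist(),np.round(c["extrinsics"],3).tolist())
s=sense();print(s)
E
```

```text
pics
scene [[399.2, 0.0, 254.7], [0.0, 399.2, 191.3], [0.0, 0.0, 1.0]] [[-0.538, 0.843, 0.019, 236.767], [0.479, 0.324, -0.816, -172.727], [-0.694, -0.43, -0.578, 1337.794], [0.0, 0.0, 0.0, 1.0]]
top [[354.9, 0.0, 264.4], [0.0, 354.9, 188.0], [0.0, 0.0, 1.0]] [[0.025, -1.0, 0.001, 57.08], [-0.997, -0.025, -0.078, 559.536], [0.078, 0.001, -0.997, 694.57], [0.0, 0.0, 0.0, 1.0]]
{'time': 0.1, 'joint_positions': array([-1.39761740e+00,  1.24437009e-01,  1.65149806e+00, -3.25787455e-05,
        1.36750418e+00, -8.25658504e-02]), 'qvel': array([-0.00084374, -0.00185585, -0.00227355, -0.00037695, -0.00106492,
       -0.00057075]), 'effort': array([ 3.14798799e-04, -4.18880332e+01, -3.61096323e+01,  7.76402769e-02,
        4.61516180e-02, -6.27691725e-05]), 'position': array([ 164.31427305, -628.30300611,  213.53510933]), 'eef_rot': array([-3.11411346e+00, -4.00404298e-01,  1.81326009e-04]), 'force': array([-0.35187715, -0.46488369,  0.56350452]), 'torque': array([ 0.0041657 , -0.02914738, -0.0286891 ]), 'width': 0.9964267104491281}
```

View pics/scene0.png

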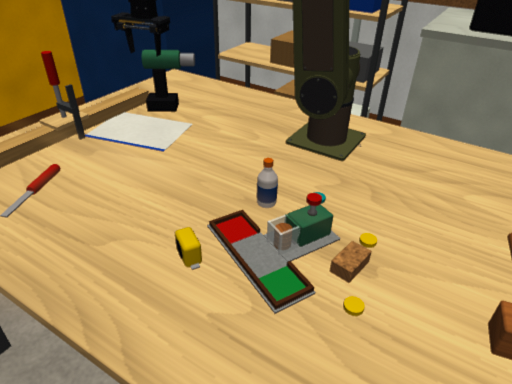

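View pics/top0.png

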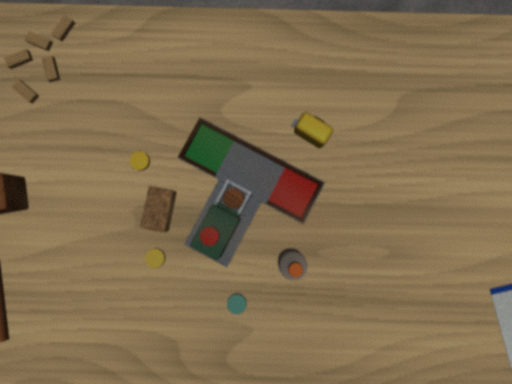

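The top view shows green patch at ~(208,148), red at ~(295,192), the plunger at (210,236), the magazine at (235,196), the bottle at (292,264), the block at (158,208) and the tape at (314,129). Next I'll work out the dispenser's pose.

```bash
cat > h.py <<'E'
import cv2,numpy as np
from rig import *
def ray(c,px,z):
    K=c["K"];E=np.array(c["extrinsics"]);R=E[:3,:3];t=E[:3,3]
    d=R.T@np.linalg.solve(K,[px[0],px[1],1]);o=-R.T@t
    return o+d*(z-o[2])/d[2]
def blobs(p,lo,hi,amin=40):
    hsv=cv2.cvtColor(p,cv2.COLOR_RGB2HSV);m=cv2.inRange(hsv,lo,hi)
    if lo[0]==0: m|=cv2.inRange(hsv,(172,lo[1],lo[2]),(180,255,255))
    n,l,s,ce=cv2.connectedComponentsWithStats(m)
    out=[]
    for i in range(1,n):
        if s[i,4]>=amin:
            cn,_=cv2.findContours((l==i).astype(np.uint8),cv2.RETR_EXTERNAL,cv2.CHAIN_APPROX_NONE)
            out.append((s[i,4],ce[i],cv2.minAreaRect(cn[0])))
    return sorted(out,key=lambda a:-a[0])
E
python3 - <<'E'
from h import *
np.set_printoptions(precision=1,suppress=True)
for n in("scene","top"):
    p=cv2.imread(f"pics/{n}0.png")[:,:,::-1].copy();c=camera_params(n);d=np.load(f"{n}0.npy")
    for nm,lo,hi in(("green",(50,150,30),(75,255,255)),("red",(0,190,60),(5,255,255))):
        for a,ce,r in blobs(p,lo,hi,30):
            u,v=np.round(ce).astype(int)
            print(n,nm,a,ce,[np.round(x,1) for x in r],"z6",ray(c,r[0],6),"z112",ray(c,ce,112),"depth",d[v,u])
    big=p[100:280,120:340] if n=="top" else p[140:320,160:390]
    cv2.imwrite(f"pics/{n}0big.png",cv2.resize(big,None,fx=3,fy=3,interpolation=cv2.INTER_CUBIC)[:,:,::-1])
E
```

```text
scene green 889 [281.9 282.8] [array([282.1, 282.2]), array([28.2, 37.6]), np.float64(63.4)] z6 [631.6 188.3   6. ] z112 [719.4 230.1 112. ] depth 812.23975
scene red 656 [235.8 228.5] [array([236.1, 228.2]), array([23.2, 35.1]), np.float64(68.6)] z6 [545.1  14.1   6. ] z112 [647.6  85.5 112. ] depth 945.46204
scene red 300 [50.  67.3] [array([50.1, 67.6]), array([35.3,  8.7]), np.float64(74.1)] z6 [   87.1 -1353.9     6. ] z112 [  264.5 -1052.8   112. ] depth 1202.4657
scene red 267 [ 42.7 177.2] [array([ 42.7, 177.7]), array([ 8.6, 38.3]), np.float64(46.3)] z6 [ 667.6 -553.9    6. ] z112 [ 746.7 -387.4  112. ] depth 1077.549
scene red 142 [313.6 198.7] [array([313.5, 198.5]), array([11., 13.]), np.float64(90.0)] z6 [332.9 115.5   6. ] z112 [471.  169.9 112. ] depth 875.5439
top green 400 [201.1 155.9] [array([201.8, 157.3]), array([36.7, 18.5]), np.float64(43.7)] z6 [619.7 202.8   6. ] z112 [605.1 185.  112. ] depth 736.4304
top red 596 [299.1 183.7] [array([297.4, 184.8]), array([35.9, 21. ]), np.float64(27.6)] z6 [567.5   3.2   6. ] z112 [560.1  10.  112. ] depth 732.03503
top red 44 [207.5 240.3] [array([207.9, 240.2]), array([12.5,  6.7]), np.float64(26.6)] z6 [449.4 183.7   6. ] z112 [456.9 168.  112. ] depth 618.7817
```

```bash
sleep 1; ls pics
```

```text
scene0.png
scene0big.png
top0.png
top0big.png
```

View pics/top0big.png

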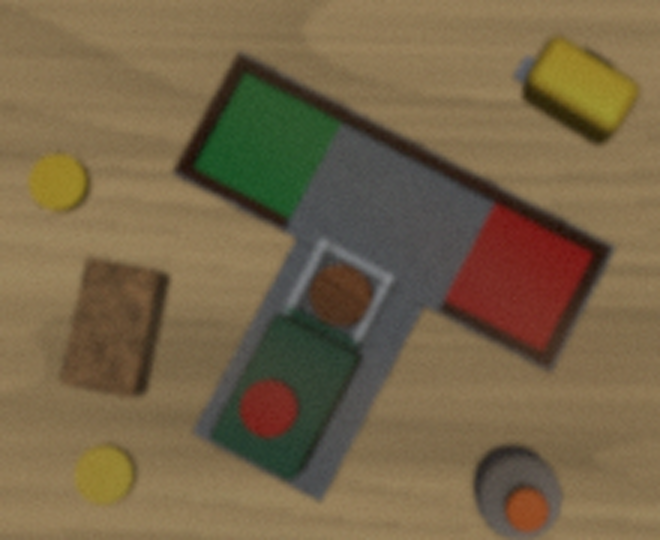

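The enlarged top view shows the patches, magazine and cap clearly, but my masks were too tight because of noise. I'll loosen the thresholds.

Run:
```python
from h import *
np.set_printoptions(precision=1,suppress=True)
P={}
for n in("top","scene"):
    p=cv2.imread(f"pics/{n}0.png")[:,:,::-1].copy();p=cv2.GaussianBlur(p,(3,3),0);c=camera_params(n)
    for nm,lo,hi in(("green",(50,120,70 if n=='top' else 90),(72,255,255)),("red",(0,150,90),(6,255,255))):
        for a,ce,r in blobs(p,lo,hi,80)[:5]:
            print(n,nm,a,ce,[np.round(x,1) for x in r],"z6",ray(c,r[0],6),"z112",ray(c,r[0],112), "edges z6",[ray(c,q,6)[:2].tolist() for q in cv2.boxPoints(r)] if a>500 else '')
```

```text
top green 1177 [208.4 147.9] [array([208.8, 147.8]), array([34.5, 35. ]), np.float64(28.3)] z6 [640.  189.1   6. ] z112 [620.  171.8 112. ] edges z6 [[623.5554809314798, 237.30198620026562], [689.5597642056102, 205.36399928395645], [656.465148428688, 140.63978531558934], [590.9215949127133, 172.90884383062303]]
top red 1314 [292.8 192.3] [array([292.8, 192.4]), array([36.3, 36.5]), np.float64(27.6)] z6 [551.5  12.5   6. ] z112 [544.4  20.9 112. ] edges z6 [[534.2509060593277, 62.61031743171544], [602.1419189953776, 29.29631377677478], [568.8885413669647, -37.88637474263611], [501.47835119663387, -4.213441176574108]]
top red 255 [209.2 235.7] [array([209.5, 235.5]), array([17., 17.]), np.float64(90.0)] z6 [459.  180.8   6. ] z112 [465.3 164.8 112. ] edges z6 
scene green 855 [281.5 282.8] [array([281.9, 282.3]), array([28.2, 36.2]), np.float64(63.4)] z6 [632.1 188.1   6. ] z112 [718.5 229.6 112. ] edges z6 [[647.1861571749453, 143.34422832470852], [569.0508324214759, 177.1745082264393], [617.3482924009252, 231.893622382711], [688.4629114905456, 197.84435856599887]]
scene green 256 [313.4 216.9] [array([312. , 215.5]), array([13.2, 35.7]), np.float64(68.2)] z6 [400.1 143.6   6. ] z112 [526.1 192.7 112. ] edges z6 
scene red 657 [235.5 228.9] [array([235.8, 228.6]), array([23.4, 35.1]), np.float64(68.6)] z6 [546.6  14.5   6. ] z112 [647.7  85.6 112. ] edges z6 [[560.6255558172542, -36.03817175974882], [475.225959776585, 1.8371775439075009], [533.0050764727092, 63.75879402703106], [610.6385892909165, 25.815524411921047]]
scene red 273 [ 43.  177.2] [array([ 42.9, 177.4]), array([ 7.6, 37.7]), np.float64(48.4)] z6 [ 666.3 -554.9    6. ] z112 [ 746.9 -386.6  112. ] edges z6 
scene red 113 [313.7 197.6] [array([313.5, 197.5]), array([ 9., 13.]), np.float64(90.0)] z6 [328.8 113.5   6. ] z112 [467.  167.7 112. ] edges z6
```

Green−red distance is 197.5 mm (must be 196). The predicted plunger position is (465,166), and it measures (465,165) from the top camera and (467,168) from the scene camera. That's consistent, with green in bay_left. Now I'll press the plunger.

```bash
cat >> h.py <<'E'
from scipy.spatial.transform import Rotation as Rn
g=np.array([640,189.1]);r_=np.array([551.5,12.5])
ey=(g-r_)/np.linalg.norm(g-r_);ex=np.array([ey[1],-ey[0]]);O=(g+r_)/2-68*ex
def W(x,y,z): return [*(O+x*ex+y*ey),z]
def att(s):
    Y=np.array([*(s*ex),0]);Z=np.array([0,0,-1.]);return Rn.from_matrix(np.c_[np.cross(Y,Z),Y,Z]).as_rotvec()
E
python3 - <<'E'
from h import *
np.set_printoptions(precision=3,suppress=True)
print(O,ex,W(-78,0,112))
for s in(1,-1):
    print(s,[solve_ik(W(-78,0,z),att(s)) for z in(180,86)],solve_ik(W(68,71,11),att(s)))
E
```

```text
[534.957 131.266] [ 0.894 -0.448] [np.float64(465.2228126244231), np.float64(166.21141609704728), 112]
1 [array([ 0.234, -0.205,  2.028, -0.   ,  1.319,  0.699]), array([ 0.234, -0.107,  2.109, -0.   ,  1.139,  0.699])] [ 0.173  0.317  1.79  -0.     1.034  0.638]
-1 [array([ 0.234, -0.205,  2.028, -0.   ,  1.319, -2.443]), array([ 0.234, -0.107,  2.109, -0.   ,  1.139, -2.443])] [ 0.173  0.317  1.79  -0.     1.034 -2.504]
```

Run:
```python
from h import *
np.set_printoptions(precision=1,suppress=True)
A=att(1)
move_gripper(0.0)
q=sense()
move_pose(W(-78,0,200),A)
movel(W(-78,0,122),A,feed=100); pause(.2);s=sense();print(s["time"],s["position"],s["force"],s["width"])
f0=s["force"][2]
for z in (105,98,92,88,86):
    movel(W(-78,0,z),A,feed=40);s=sense();print(z,s["position"],s["force"])
    if s["force"][2]-f0>25:break
pause(.2);s=sense();print(s["time"],s["position"],s["force"])
```

```text
5.7333 [465.8 166.3 122.9] [-0.2  0.1 -0.2] 0.006575990890249799
105 [465.9 166.4 105.3] [ 1.7 -0.3  3.8]
98 [465.9 166.4  98.4] [1.8 0.2 3.7]
92 [465.8 166.4  92.5] [1.  0.4 5.4]
88 [465.9 166.4  88.7] [1.9 1.4 5.8]
86 [465.9 166.4  86.8] [ 0.4 -0.1  6.8]
7.6333 [465.9 166.4  86.8] [0.3 0.1 6.1]
```

Run:
```python
from h import *
np.set_printoptions(precision=1,suppress=True)
A=att(1)
for z in(85,84,83):
    movel(W(-78,0,z),A,feed=20);pause(.1);s=sense();print(s["position"],s["force"])
    if s["force"][2]>13:break
movel(W(-78,0,125),A,feed=60);pause(.2)
s=sense();print(s["time"],s["position"],s["force"])
movel(W(-78,0,200),A)
move_pose(W(68,-220,200),A)
for n in("scene","top"):
    p,d=get_image(n); cv2.imwrite(f"pics/{n}1.png",p[:,:,::-1])
p=cv2.imread("pics/scene1.png")[130:320,160:390];q=cv2.imread("pics/top1.png")[100:280,120:340]
cv2.imwrite("pics/both1.png",np.hstack([cv2.resize(p,(400,330)),cv2.resize(q,(400,330))]))
```

```text
[465.9 166.3  86.2] [0.1 0.9 8.8]
[465.9 166.4  86.1] [-2.8 -1.1 13.9]
9.3667 [464.9 166.1 124.4] [ 0.4 -0.3 -0.1]
```

View pics/both1.png

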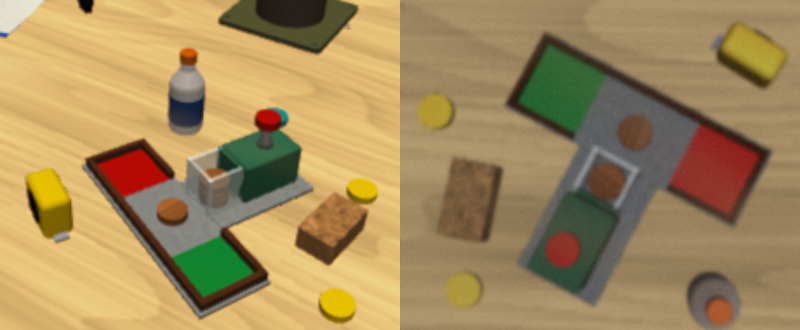

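The hard stop was reached (force jumped at z=86). The image shows the plunger back up and one plug on the plate, at about (635,132) in the right panel. Next I'll measure it in both views.

```bash
cat >> h.py <<'E'
def D(p): 
    v=np.array(p[:2])-O; return np.array([v@ex,v@ey])
def plug(n,p):
    # brown disc blobs on the plate, in dispenser frame
    c=camera_params(n);p=cv2.GaussianBlur(p,(3,3),0);out=[]
    for a,ce,r in blobs(p,(3,100,50),(14,255,255),60):
        q=D(ray(c,r[0],18))
        if 25<q[0]<110 and abs(q[1])<140: out.append((int(a),np.round(r[0],1),np.round(r[1],1),np.round(q,1)))
    return out
E
python3 - <<'E'
from h import *
for n in("top","scene"):
    p=cv2.imread(f"pics/{n}1.png")[:,:,::-1].copy()
    for o in plug(n,p): print(n,o)
E
```

```text
top (1108, array([268.2, 179. ]), array([99.5, 43.9]), array([ 67.5, -41.5]))
top (244, array([249., 172.]), array([16., 16.]), array([61.7, -0.3]))
top (63, array([187.4, 148.7]), array([34.2, 16.1]), array([ 44.8, 133.7]))
scene (821, array([260.4, 255.4]), array([115.4,  42.3]), array([65.7, 16.7]))
scene (228, array([258.5, 251.5]), array([15., 17.]), array([63.1,  4.5]))
```

The plug is at dispenser (62,0), as expected at about 64. I'll push it with slightly parted fingers cradling it, with the jaws along dispenser x.

Run:
```python
from h import *
np.set_printoptions(precision=1,suppress=True)
A=att(1)
move_gripper(0.22)
move_pose(W(63,-47,80),A)
movel(W(63,-47,10),A,feed=80);pause(.1);s=sense();print(s["time"],s["position"],D(s["position"]),s["force"],s["width"])
movel(W(63,-25,10),A,feed=30)
movel(W(67,60,10),A,feed=40);s=sense();print(s["time"],D(s["position"]),s["force"])
movel(W(67,69,10),A,feed=20);pause(.2);s=sense();print(s["time"],s["position"],D(s["position"]),s["force"])
movel(W(67,20,10),A,feed=80)
movel(W(67,20,150),A,feed=150)
move_pose(W(68,-220,200),A)
for n in("scene","top"):
    p,d=get_image(n); cv2.imwrite(f"pics/{n}2.png",p[:,:,::-1])
    for o in plug(n,p): print(n,o)
p=cv2.imread("pics/scene2.png")[130:320,160:390];q=cv2.imread("pics/top2.png")[100:280,120:340]
cv2.imwrite("pics/both2.png",np.hstack([cv2.resize(p,(400,330)),cv2.resize(q,(400,330))]))
s=sense();print(s["time"],s["force"])
```

```text
13.725 [570.9  61.1  10.8] [ 63.6 -46.6] [ 0.1  0.3 -0.2] 0.2185425718591369
16.8833 [67.  59.9] [0.1 0.6 0. ]
17.6833 [625.7 162.9  10. ] [67.  68.9] [0.2 0.2 1. ]
scene (828, array([260.8, 255. ]), array([115. ,  42.6]), array([64.3, 16.3]))
scene (208, array([281., 282.]), array([14., 16.]), array([ 69.2, 101.4]))
top (1015, array([266.3, 177.9]), array([103.9,  43.6]), array([ 67.7, -36.9]))
top (191, array([208.8, 147.6]), array([15.2, 14.3]), array([67.3, 96.2]))
top (71, array([187.8, 147.5]), array([36.1, 16.5]), array([ 47.3, 134.3]))
20.5917 [-0.3 -0.2 -0.3]
```

View pics/both2.png

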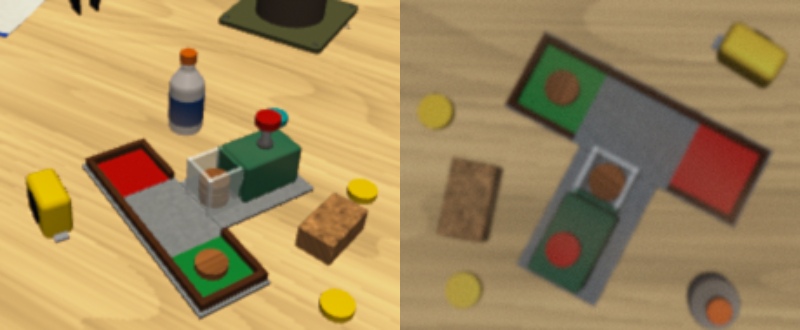

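The plug lies centred on the green patch, at (67,96) in the top view and (69,101) in the scene view, against a target of (68,98). The plunger is up, and the magazine and loose objects look unmoved.

```bash
python3 -c "
from rig import *
job_done();print(sense()['time'])"
```

```text
the job is handed in; nothing more can be done
the job is handed in; nothing more can be done
```

I pressed the plunger once to its hard stop and let it spring back, and one plug came out. I then pushed that plug along the plate with slightly parted fingers onto the green patch, which is in the left bay, and handed the job in at about 21 s of the 48 s allowed.

- **Press:** the force rose from 7 N to 14 N with the tool held at 86 mm, which is the height for fully down.
- **Plug position:** its centre in the dispenser frame measured (67, 96) mm from the top camera and (69, 101) mm from the scene camera. The target was (68, 98), with 20 mm allowed each way. The two cameras disagree by about 5 mm, well within that tolerance.
- **Everything else:** in the last pictures the plunger was up, the other plugs were in the magazine, and the bottle, block and tape looked unmoved. I checked these by eye only. The arm was clear of everything and the wrist force was about zero.

No check failed. `job_done` gives no verdict, so the result itself is unconfirmed.

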